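Load the weighed crucible and hold the vacuum chamber's cover over its threaded holes

ROBOT

A 6-joint arm with a two-finger parallel gripper is mounted at the origin on the work surface. World frame = base frame: x ahead of the robot, y to its left, z up, the work surface at z = 0. Lengths are in m, angles in degrees, forces in N, time in s.
With the tool pointing down it reaches from about 0.275 to 0.975 m from the base axis. Payload 8.4 kg.
Tool frame: the origin (TCP) lies where the fingers leave the gripper's body, on its centre line; the fingertips stand 88 mm ahead of it and the grasp point (between the pads) lies 69 mm ahead of it; z points along the fingers, y is the line along which they close (so a half turn about z gives the same grasp; the last joint's range is limited). The gripper opens to 92 mm and grips with 3 to 60 N. Pads are 20 mm wide; open, the fingers measure 128 mm over their backs; the gripper's body (75 mm by 189 mm) begins 69 mm behind the grasp point.
Start: joints at [74.576, 20.225, 93.587, -0, 66.188, -0.138], TCP at [0.165, 0.603, 0.303] pointing down, gripper open.
Joint ranges: [-150.9, 150.9], [-52.94, 120.26], [3.33, 152.33], [-74.26, 254.26], [0, 154.13], [-172.89, 172.89]. Speed limits (degrees/s): [127.2, 127.2, 159.86, 180, 180, 180].

INTERFACE

Orientations are given as [roll, pitch, yaw] about the fixed x, y, z axes, in that order (R = Rz(yaw) Ry(pitch) Rx(roll)).
In Python, from bench import ctrl gives the robot as it stands. The module is installed in compiled form; this text tells all that it offers.
- The arm moves only by the tool drive_tool, never from a script. Its argument "rows" is a list that holds one entry, the list of rows, each a list of 7 numbers: the shift along the tool's x, y, z in m, then the turn, a rotation vector about the tool's x, y, z in rad, then the opening, from 0 (shut) to 1 (fully open). A call has 1 to 20 rows; each row is the pose to reach, as a shift and turn from the pose commanded when the call began, along the tool's axes at that moment; what a row does not reach only later rows make up. A row lasts 1/12 s, in which the tool goes at most 41.7 mm and 7.16 degrees, less where a joint would pass 70% of its speed; a pose out of reach is approached as far as the arm can. A call with a gripper value outside its range is refused whole. The fingers move at their own pace and stop on an object; the grip force is fixed at half the most. Time passes only in rows, so rows that repeat a pose let the fingers close. It gives the time, the measured TCP pose, the force, the opening and the grip force at its end, in the units of the state.
- ctrl.sense(): the state, without advancing time (a new reading comes with each control period).
- ctrl.grab_frame(name): name is "side" or "top" or "wrist"; returns a dict with "image" (420x560x3 uint8, red, green, blue), "z_map" (420x560 float32, m along the optical axis (not along the pixel's ray), 0 where there is no reading), "camera_matrix" (3x3 intrinsics, pixels), "T" (4x4, takes a point from camera to world coordinates); the wrist camera has in their place "T_tool_cam" (4x4, takes a point from camera to tool coordinates, whose origin is the TCP and whose axes are the flange's). Camera axes: x right, y up, looking along -z (the intrinsics and any distortion apply to the point x, -y, -z); pixel columns grow to the right and rows downward; lengths in m; the calibration is good to about 2 mm. A picture is of the moment at which its call begins: read the wrist's pose just before it.
- ctrl.hand_in(): hands the job in; it is judged then, once.
The state is a dict: "clock": time; "q": joint angles; "dq": joint speeds; "effort": joint torques, N m; "ee_pos": TCP position; "tcp_rot": TCP orientation; "ft_force": force on the tool from outside, world axes, zero at the start; "ft_torque": the same for the moment, N m; "width": finger opening in m; "grip_force": force on a finger pad.
Only numpy, scipy, OpenCV 4.12 (cv2) and the standard library are available. Lean on these libraries where they do the work, as an engineer would, in place of code of your own. Each camera call takes 0.05 s, during which the arm holds its last target. There are 200 camera calls.

TASK

Set the crucible from the balance pan down upright in the middle of the open vacuum chamber and let go of it; then take the chamber's square cover by its handle and hold it level, hovering about 15 mm above the sealing face, with its four corner holes lined up with the four threaded holes (any quarter turn fits), so that a colleague can start the screws. Finish while still holding the cover there: it must not knock or rest on the chamber, and neither crucible nor cover may be dropped. Leave the bottle, the jar, the dish of screws and the driver where they are.

Things in the scene. Friction and masses are not known exactly. Their poses are not given: they have to be found in the camera images.
- crucible_mid (a point): Tall-form white porcelain crucible, open at the top, standing on the balance pan: round, 36 mm outside diameter over its upper 26 mm, narrowing to 24 mm at the foot, 40 mm high, about 60 g. This point is on its axis, half-way up (20 mm above its foot); its z axis points up. A sample tablet is fixed inside.
- pan (a point): Top-loading precision balance, bolted down, 200 mm wide, 270 mm deep, its housing top 64 mm above the bench, display towards the robot. This point is the centre of the top of its flat round steel pan (130 mm across, 78 mm above the bench).
- chamber_floor (a point): Open vacuum chamber, fixed to the bench: a square aluminium block 150 x 150 mm, 56 mm high, with a round bore 104 mm across and 44 mm deep. This point is the centre of the flat floor of the bore (12 mm above the bench); x and y axes lie along the block's sides, z up. On its +x side a pump port with dial gauge and valve sticks out 105 mm, at most 69 mm above the bench.
- chamber_top (a point): Centre of the chamber's flat sealing face (the top of the block, 56 mm above the bench); axes as for chamber_floor. A black O-ring, 117 mm across and standing 1 mm proud, lies in it around the bore.
- thread0 (a point): centre of the +x +y corner threaded hole, 6 mm across, at the sealing face of the chamber, 61 mm from the block's middle along both of its axes
- thread1 (a point): centre of the -x +y corner threaded hole, 6 mm across, at the sealing face of the chamber, 61 mm from the block's middle along both of its axes
- thread2 (a point): centre of the -x -y corner threaded hole, 6 mm across, at the sealing face of the chamber, 61 mm from the block's middle along both of its axes
- thread3 (a point): centre of the +x -y corner threaded hole, 6 mm across, at the sealing face of the chamber, 61 mm from the block's middle along both of its axes
- cover_bar (a point): Cover of the chamber, lying handle up on the bench: a loose square aluminium plate 150 x 150 x 8 mm, about 0.55 kg, balanced about its middle, with a dark pull handle across the middle: a straight bar 12 mm wide, 10 mm high and 102 mm long along the plate's x axis, on a post at each end (78 mm free between the posts, 29 mm free under the bar). This point is the centre of the bar, 42 mm above the plate's underside; x along the bar, z up, out of the plate's top.
- cover_under (a point): Centre of the underside of the cover; axes as for cover_bar.
- hole0 (a point): centre, at the underside, of the cover's +x +y corner through hole, 12 mm across, 61 mm from the plate's middle along both of its axes
- hole1 (a point): centre, at the underside, of the cover's -x +y corner through hole, 12 mm across, 61 mm from the plate's middle along both of its axes
- hole2 (a point): centre, at the underside, of the cover's -x -y corner through hole, 12 mm across, 61 mm from the plate's middle along both of its axes
- hole3 (a point): centre, at the underside, of the cover's +x -y corner through hole, 12 mm across, 61 mm from the plate's middle along both of its axes
- reagent_bottle: Bystander: amber bottle with red cap, 72 mm across, 145 mm high; origin at the centre of its foot.
- reagent_jar: Bystander: white jar, 74 mm across, 105 mm high; origin at the centre of its foot.
- screw_dish: Bystander: low glass dish, 80 mm across, 16 mm high, with the four cap screws in it; origin at the centre of its foot.
- hex_driver: Bystander: screwdriver-like hex driver, 170 mm long, lying on the bench beyond the work; x along its shaft.
There are look-alikes about, which are no part of the job. What is shaped like the part that bears cover_bar but pink, purple or yellow is not meant.

How it is judged (in metres and radians):
On the way, in this order (a step that is already met when the one before it is completed fails the run):
1. the crucible stands upright on the chamber floor, within 20 mm of its middle, let go (horizontal distance between crucible_mid and chamber_floor below 0.02 m and z of crucible_mid in the frame of chamber_floor between 0.016 and 0.024 m and angle between crucible_mid's own z axis and vertical below 0.1 rad and linear speed of crucible below 0.02 m/s and contact force between crucible and the fingers below 0.05 N), for 0.3 s.
2. the cover is held hovering, holes over the threaded holes (((horizontal distance between hole0 and thread0 below 0.003 m and horizontal distance between hole2 and thread2 below 0.003 m) or (horizontal distance between hole0 and thread1 below 0.003 m and horizontal distance between hole2 and thread3 below 0.003 m) or (horizontal distance between hole0 and thread2 below 0.003 m and horizontal distance between hole2 and thread0 below 0.003 m) or (horizontal distance between hole0 and thread3 below 0.003 m and horizontal distance between hole2 and thread1 below 0.003 m)) and z of cover_under in the frame of chamber_top between 0.008 and 0.025 m and angle between cover_under's own z axis and vertical below 0.06 rad and linear speed of cover below 0.02 m/s and contact force between cover and the fingers above 2 N and contact force between cover and chamber below 0.1 N and contact force between cover and crucible below 0.1 N), for 0.3 s.
At the end, for the whole second after the job is handed in: Crucible let go, upright on the chamber floor, within 20 mm of its middle. Cover held still by the fingers, touching nothing else, underside 8-25 mm above the sealing face, tilt under 0.06 rad, every corner hole within 3 mm of a threaded hole seen from above (all of step 1 and all of step 2); the arm keeps its last pose, push and grip.
It fails at once if the cover knocks or rests on the chamber with more than 2 N (contact force between cover and chamber above 2 N).
It fails at once if the crucible or the cover is dropped (moves faster than 0.45 m/s, a fall of about 10 mm, while the fingers do not touch it) ((contact force between crucible and the fingers below 0.05 N and linear speed of crucible above 0.45 m/s) or (contact force between cover and the fingers below 0.05 N and linear speed of cover above 0.45 m/s)).
It fails at once if the crucible tips by more than 0.6 rad (angle between crucible_mid's own z axis and vertical above 0.6 rad).
It fails at once if a bystander (bottle, jar, screw dish, driver) is moved by more than 30 mm (distance of any of reagent_bottle, reagent_jar, screw_dish, hex_driver from where it was at the start of the episode above 0.03 m).
It also fails if it takes over 64 s, if anything falls off the work surface, if the arm or the gripper's body presses on something with over 40 N, if the wrist force passes 120 N, or if a joint passes its speed limit or range.

## Working session

There is one attempt and no reset: what is moved stays moved. The work goes in short steps, Python scripts to look and compute and a tool call to move; the robot and the scene stay as the last step left them, time stands still between calls to the robot, and variables do not carry over. Pictures are saved under pics/ and viewed, at most 10 in all, crops included, and the job is handed in when it is done.

Besides the shell and the picture viewer there is one more tool, called by a JSON object that holds its "name" and its "arguments". drive_tool: Moves the arm, as the interface text tells. Its arguments: {"type":"object","properties":{"rows":{"type":"array","items":{"type":"array","items":{"type":"array","items":{"type":"number"}}}}},"required":["rows"]}

```bash
mkdir -p pics; cat > h.py <<'E'
import numpy as np, cv2
from scipy.spatial.transform import Rotation as R
from bench import ctrl
def tool():
    s=ctrl.sense(); T=np.eye(4); T[:3,:3]=R.from_euler('xyz',s['tcp_rot'],degrees=True).as_matrix(); T[:3,3]=s['ee_pos']; return T
def grab(n):
    Tt=tool(); f=ctrl.grab_frame(n)
    f['W']=f['T'] if 'T' in f else Tt@f['T_tool_cam']
    return f
def pts(f):
    K=f['camera_matrix']; z=f['z_map']; v,u=np.mgrid[:z.shape[0],:z.shape[1]]
    P=np.stack([(u-K[0,2])/K[0,0]*z,-(v-K[1,2])/K[1,1]*z,-z],-1)
    P=P@f['W'][:3,:3].T+f['W'][:3,3]; P[z==0]=np.nan; return P
def save(n,img,s=1): cv2.imwrite('pics/'+n,cv2.resize(img[...,::-1],None,fx=s,fy=s,interpolation=cv2.INTER_CUBIC))
E
python3 - <<'E'
from h import *
print(ctrl.sense())
for n in ['top','side']:
    f=grab(n); save(n+'0.png',f['image'],1.4); np.savez('/tmp/'+n,P=pts(f),I=f['image'],K=f['camera_matrix'],W=f['W']); print(f.keys())
E
```

```text
{'clock': 0.0, 'q': array([ 7.45746741e+01,  2.02606119e+01,  9.36291973e+01, -1.24103877e-03,
        6.61870187e+01, -1.38495260e-01]), 'dq': array([-0.05570133,  0.00194688,  0.02837808, -0.11114342, -0.01660383,
        0.00814982]), 'effort': array([-6.94525424e-04, -5.93831170e+01, -3.34229028e+01,  6.96831476e-02,
        2.30743719e-02, -9.45969941e-05]), 'ee_pos': array([0.16469813, 0.60252139, 0.30198314]), 'tcp_rot': array([-1.79923170e+02,  9.49002707e-04,  1.64713672e+02]), 'ft_force': array([-0.38136449,  0.04699572,  0.99527068]), 'ft_torque': array([ 0.01677611, -0.02964883,  0.03262378]), 'grip_force': 0.0, 'width': 0.09187935390854521}
dict_keys(['image', 'z_map', 'camera_matrix', 'T', 'W'])
dict_keys(['image', 'z_map', 'camera_matrix', 'T', 'W'])
```

View pics/top0.png

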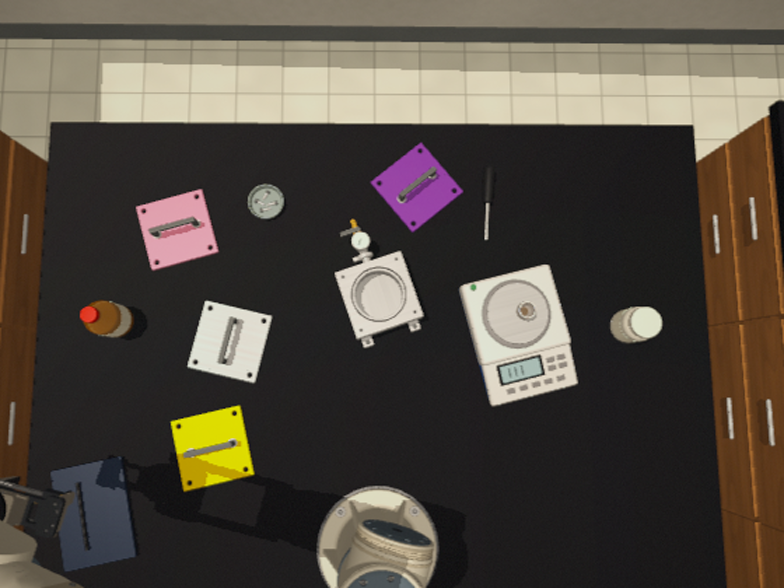

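View pics/side0.png

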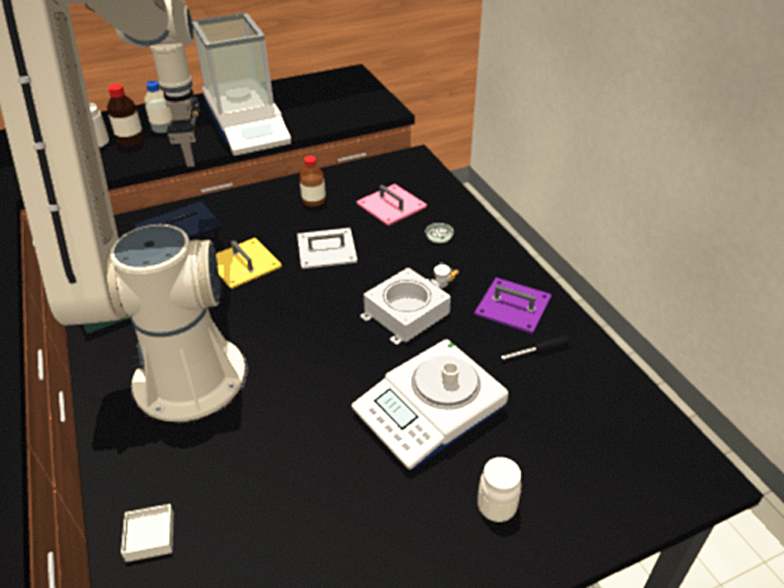

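Top view: the covers with handles are pink (177,229), purple (417,187), yellow (212,447) and bare aluminium (230,342). A dark-blue thing lies at (95,510). The aluminium one fits, because it is not pink, purple or yellow and matches the chamber's metal. The crucible is on the pan at (525,310) and the chamber bore at (379,295), port away from the robot.

```bash
python3 - <<'E'
from h import *
d=np.load('/tmp/top.npz'); P=d['P']; I=d['I']
def rect(name,c,r,lo,hi):
    u,v=c[0]/1.4,c[1]/1.4
    V,U=np.mgrid[:420,:560]; m=(np.hypot(U-u,V-v)<r)&(P[...,2]>lo)&(P[...,2]<hi)
    n,l,st,ce=cv2.connectedComponentsWithStats(m.astype(np.uint8)); k=1+np.argmax(st[1:,4]); m=l==k
    q=P[m][:,:2].astype(np.float32); b=cv2.minAreaRect(q*1000); print(name,m.sum(),'ctr',b[0],'size',b[1],'ang',b[2],'z',np.median(P[m][:,2]),'mean',q.mean(0))
rect('cover',(230,342),45,.004,.014)
rect('bar',(230,342),30,.033,.055)
rect('chamber',(379,295),40,.050,.060)
rect('pan',(517,313),32,.074,.084)
rect('cruc',(525,310),15,.1,.13)
rect('floor',(379,295),28,.005,.020)
rect('blue',(95,510),45,.002,.1)
rect('bottle',(105,315),30,.05,.2)
rect('jar',(640,323),30,.05,.2)
a=cv2.resize(I[200:290,120:210],None,fx=4,fy=4,interpolation=2); b=cv2.resize(I[190:280,330:420],None,fx=4,fy=4,interpolation=2)
save('crop1.png',np.hstack([a,b]))
E
```

```text
cover 1923 ctr (441.51800537109375, 324.2122497558594) size (157.32347106933594, 158.7001190185547) ang 76.58562469482422 z 0.007529537817691612 mean [0.44150034 0.32436636]
bar 156 ctr (442.0589599609375, 324.24298095703125) size (12.890885353088379, 101.44403076171875) ang 77.27903747558594 z 0.04569331343154592 mean [0.44168738 0.32391423]
chamber 1473 ctr (539.3904418945312, -2.33349609375) size (150.66452026367188, 150.22714233398438) ang 18.7031192779541 z 0.05485013253514048 mean [ 0.53907233 -0.00268632]
pan 1160 ctr (494.7203063964844, -296.70770263671875) size (127.18702697753906, 128.60000610351562) ang 43.790252685546875 z 0.077286327931393 mean [ 0.49356085 -0.29348227]
cruc 72 ctr (497.39501953125, -306.38916015625) size (34.71952819824219, 34.19102478027344) ang 37.54677963256836 z 0.11440186140275033 mean [ 0.49680662 -0.30606478]
floor 825 ctr (542.3087768554688, -2.076457977294922) size (102.75479888916016, 97.43330383300781) ang 89.80461120605469 z 0.011468888041308967 mean [ 0.54178137 -0.00257702]
blue 3646 ctr (80.99270629882812, 603.5137329101562) size (221.4948272705078, 171.9545135498047) ang 9.943168640136719 z 0.011420485179626683 mean [0.07919908 0.59480536]
bottle 625 ctr (485.82086181640625, 567.8746948242188) size (64.25880432128906, 72.02938079833984) ang 70.51322174072266 z 0.10206116662914688 mean [0.484567  0.5597025]
jar 616 ctr (471.7637634277344, -554.764892578125) size (68.69591522216797, 70.0087890625) ang 69.40998840332031 z 0.10189872929625132 mean [ 0.47072154 -0.548948  ]
```

View pics/crop1.png

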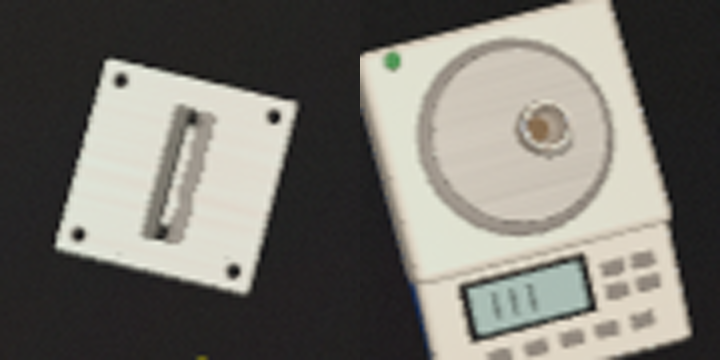

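The crop confirms a bare aluminium cover with a dark handle and four holes, and the crucible right of the pan centre. The sizes check out: cover about 157, bar 101x13, chamber 150, pan 128, crucible rim 34 mm at z 0.114. I'll move above the crucible for a wrist view.

```bash
cat >> h.py <<'E'
def to(p,yaw):
    T=tool(); Rt=R.from_euler('xyz',[180,0,yaw],degrees=True).as_matrix()
    print('shift',np.round(T[:3,:3].T@(np.array(p)-T[:3,3]),4),'rot',np.round(R.from_matrix(T[:3,:3].T@Rt).as_rotvec(),4), 'clock',ctrl.sense()['clock'])
E
python3 -c "
from h import *
f=grab('wrist');print(f['T_tool_cam'],f['camera_matrix'])
to([.497,-.306,.30],58.4)"
```

```text
[[-3.97040454e-04  9.56569557e-01  2.91503904e-01  8.36275309e-02]
 [ 9.99999115e-01  9.74777344e-06  1.33005313e-03 -1.05314777e-03]
 [ 1.26944682e-03  2.91504174e-01 -9.56568714e-01 -8.15860744e-02]
 [ 0.00000000e+00  0.00000000e+00  0.00000000e+00  1.00000000e+00]] [[295.00017069   0.         276.02925875]
 [  0.         295.00017069 207.74871138]
 [  0.           0.           1.        ]]
shift [-0.5601 -0.7888  0.003 ] rot [-7.0000e-04  1.0000e-03  1.8555e+00] clock 0.15
```

{"name": "drive_tool", "arguments": {"rows": [[[-0.56, -0.789, 0.003, 0, 0, 1.855, 1], [-0.56, -0.789, 0.003, 0, 0, 1.855, 1], [-0.56, -0.789, 0.003, 0, 0, 1.855, 1], [-0.56, -0.789, 0.003, 0, 0, 1.855, 1], [-0.56, -0.789, 0.003, 0, 0, 1.855, 1], [-0.56, -0.789, 0.003, 0, 0, 1.855, 1], [-0.56, -0.789, 0.003, 0, 0, 1.855, 1], [-0.56, -0.789, 0.003, 0, 0, 1.855, 1], [-0.56, -0.789, 0.003, 0, 0, 1.855, 1], [-0.56, -0.789, 0.003, 0, 0, 1.855, 1], [-0.56, -0.789, 0.003, 0, 0, 1.855, 1], [-0.56, -0.789, 0.003, 0, 0, 1.855, 1], [-0.56, -0.789, 0.003, 0, 0, 1.855, 1], [-0.56, -0.789, 0.003, 0, 0, 1.855, 1], [-0.56, -0.789, 0.003, 0, 0, 1.855, 1], [-0.56, -0.789, 0.003, 0, 0, 1.855, 1], [-0.56, -0.789, 0.003, 0, 0, 1.855, 1], [-0.56, -0.789, 0.003, 0, 0, 1.855, 1], [-0.56, -0.789, 0.003, 0, 0, 1.855, 1], [-0.56, -0.789, 0.003, 0, 0, 1.855, 1]]]}}

```text
clock: 1.82
ee_pos: [0.4509, -0.1821, 0.3]
tcp_rot: [-180.0, -0.0, 58.4]
ft_force: [0.9, 1.0, 0.3]
width: 0.092
grip_force: 0.0
```

```bash
python3 -c "
from h import *
print(ctrl.sense()['ee_pos'],ctrl.sense()['tcp_rot']);to([.497,-.306,.25],58.4)"
```

```text
[ 0.45091563 -0.18211869  0.30004087] [-1.79999896e+02 -7.49500033e-03  5.83904410e+01]
shift [-0.0814  0.1042  0.05  ] rot [-0.     -0.0001 -0.0002] clock 1.8167
```

{"name": "drive_tool", "arguments": {"rows": [[[-0.081, 0.104, 0.05, 0, 0, 0, 1], [-0.081, 0.104, 0.05, 0, 0, 0, 1], [-0.081, 0.104, 0.05, 0, 0, 0, 1], [-0.081, 0.104, 0.05, 0, 0, 0, 1], [-0.081, 0.104, 0.05, 0, 0, 0, 1], [-0.081, 0.104, 0.05, 0, 0, 0, 1], [-0.081, 0.104, 0.05, 0, 0, 0, 1]]]}}

```text
clock: 2.4
ee_pos: [0.4966, -0.3021, 0.2503]
tcp_rot: [-180.0, -0.0, 58.4]
ft_force: [0.5, -0.2, -0.5]
width: 0.092
grip_force: 0.0
```

```bash
python3 - <<'E'
from h import *
f=grab('wrist'); P=pts(f); save('w1.png',f['image'],1.0); print(tool())
m=(P[...,2]>.108)&(P[...,2]<.125)&(np.hypot(P[...,0]-.497,P[...,1]+.306)<.05)
q=P[m]; print(m.sum(),cv2.minEnclosingCircle((q[:,:2]*1000).astype(np.float32)),np.median(q[:,2]))
print(np.argwhere(m).mean(0))
c=cv2.minEnclosingCircle((q[:,:2]).astype(np.float32))[0]
to([c[0],c[1],.174],58.4)
E
```

```text
[[ 5.22819035e-01  8.52443697e-01  1.19991009e-05  4.96804187e-01]
 [ 8.52443673e-01 -5.22819024e-01  2.28683049e-04 -3.01950380e-01]
 [ 2.01212782e-04 -1.09331294e-04 -9.99999974e-01  2.50658633e-01]
 [ 0.00000000e+00  0.00000000e+00  0.00000000e+00  1.00000000e+00]]
746 ((496.9311828613281, -309.65625), 17.96542739868164) 0.11690529897065745
[233.49731903 282.20241287]
shift [-0.0066  0.0041  0.0767] rot [-0.0001 -0.0002  0.0014] clock 2.45
```

View pics/w1.png

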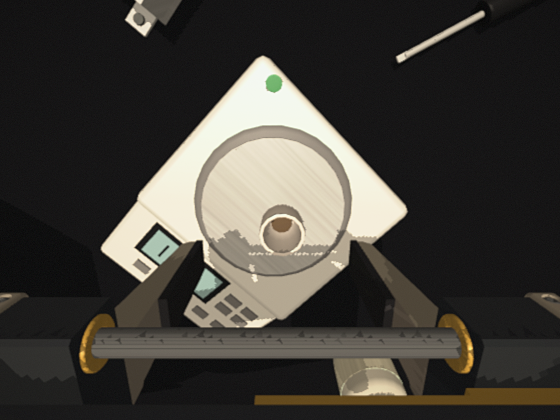

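The crucible rim fits a circle of 36 mm diameter at z 0.117, seen at (282,233) in the wrist view between the fingers. I'll descend part way and check for lag.

{"name": "drive_tool", "arguments": {"rows": [[[-0.004, 0.003, 0.015, 0, 0, 0, 1], [-0.006, 0.004, 0.03, 0, 0, 0, 1], [-0.006, 0.004, 0.03, 0, 0, 0, 1], [-0.006, 0.004, 0.03, 0, 0, 0, 1], [-0.006, 0.004, 0.03, 0, 0, 0, 1]]]}}

```text
clock: 2.87
ee_pos: [0.4977, -0.3098, 0.2213]
tcp_rot: [179.9, -0.0, 58.5]
ft_force: [-0.1, -0.5, 0.5]
width: 0.0919
grip_force: 0.0
```

```bash
python3 - <<'E'
from h import *
print(tool()[:3,3])
f=grab('wrist'); P=pts(f)
m=(P[...,2]>.108)&(P[...,2]<.125)&(np.hypot(P[...,0]-.497,P[...,1]+.309)<.03)
q=P[m]; print(m.sum(),cv2.minEnclosingCircle((q[:,:2]*1000).astype(np.float32)),np.median(q[:,2]))
to([.4970,-.3097,.174],58.4)
E
```

```text
[ 0.49765228 -0.30980919  0.22129344]
1010 ((496.5657653808594, -309.7696228027344), 18.345680236816406) 0.11674874384950229
shift [-0.0001 -0.0009  0.0474] rot [ 0.0015 -0.      0.0012] clock 2.9167
```

{"name": "drive_tool", "arguments": {"rows": [[[0, -0.001, 0.02, 0, 0, 0, 1], [0, -0.001, 0.038, 0, 0, 0, 1], [0, -0.001, 0.047, 0, 0, 0, 1], [0, -0.001, 0.047, 0, 0, 0, 1], [0, -0.001, 0.047, 0, 0, 0, 0.7], [0, -0.001, 0.047, 0, 0, 0, 0.5], [0, -0.001, 0.047, 0, 0, 0, 0.4], [0, -0.001, 0.047, 0, 0, 0, 0.3], [0, -0.001, 0.047, 0, 0, 0, 0.2], [0, -0.001, 0.047, 0, 0, 0, 0.2], [0, -0.001, 0.047, 0, 0, 0, 0.2], [0, -0.001, 0.047, 0, 0, 0, 0.2]]]}}

```text
clock: 3.92
ee_pos: [0.4965, -0.31, 0.1732]
tcp_rot: [180.0, 0.0, 58.4]
ft_force: [0.7, 0.1, -0.2]
width: 0.0404
grip_force: 0.0
```

{"name": "drive_tool", "arguments": {"rows": [[[0, 0, 0, 0, 0, 0, 0.2], [0, 0, 0, 0, 0, 0, 0.2], [0, 0, 0, 0, 0, 0, 0.2], [0, 0, 0, 0, 0, 0, 0.2], [0, 0, 0, 0, 0, 0, 0.2], [0, 0, 0, 0, 0, 0, 0.2]]]}}

```text
clock: 4.42
ee_pos: [0.4965, -0.3099, 0.1732]
tcp_rot: [180.0, 0.0, 58.4]
ft_force: [-0.5, -0.3, 1.7]
width: 0.0358
grip_force: 30.0
```

```bash
python3 -c "
from h import *
print(tool()[:3,3],ctrl.sense()['width'],ctrl.sense()['grip_force']);to([.5394,-.0023,.26],89)"
```

```text
[ 0.49651535 -0.30993614  0.17315838] 0.03582681843507911 30.00025852015824
shift [ 0.2846 -0.1245 -0.0869] rot [ 1.000e-04  0.000e+00 -5.335e-01] clock 4.4167
```

{"name": "drive_tool", "arguments": {"rows": [[[0, 0, -0.015, 0, 0, 0, 0.2], [0, 0, -0.04, 0, 0, 0, 0.2], [0.01, -0.005, -0.07, 0, 0, -0.03, 0.2], [0.03, -0.015, -0.087, 0, 0, -0.08, 0.2], [0.055, -0.024, -0.087, 0, 0, -0.12, 0.2], [0.085, -0.037, -0.087, 0, 0, -0.18, 0.2], [0.115, -0.05, -0.087, 0, 0, -0.24, 0.2], [0.145, -0.063, -0.087, 0, 0, -0.3, 0.2], [0.175, -0.076, -0.087, 0, 0, -0.36, 0.2], [0.205, -0.09, -0.087, 0, 0, -0.42, 0.2], [0.235, -0.103, -0.087, 0, 0, -0.47, 0.2], [0.26, -0.114, -0.087, 0, 0, -0.51, 0.2], [0.275, -0.12, -0.087, 0, 0, -0.53, 0.2], [0.284, -0.124, -0.087, 0, 0, -0.533, 0.2], [0.284, -0.124, -0.087, 0, 0, -0.533, 0.2], [0.284, -0.124, -0.087, 0, 0, -0.533, 0.2], [0.284, -0.124, -0.087, 0, 0, -0.533, 0.2]]]}}

```text
clock: 5.83
ee_pos: [0.5394, -0.0039, 0.26]
tcp_rot: [-180.0, 0.0, 88.9]
ft_force: [0.2, -0.7, -1.0]
width: 0.0358
grip_force: 30.0
```

```bash
python3 - <<'E'
from h import *
f=grab('wrist'); P=pts(f); save('w2.png',f['image'],1.3); np.savez('/tmp/w2',P=P,I=f['image'])
z=P[...,2]; rr=np.hypot(P[...,0]-.54,P[...,1])
m=(z>.050)&(z<.062)&(rr<.115)
q=P[m]; print(m.sum(),cv2.minAreaRect((q[:,:2]*1000).astype(np.float32)),np.median(q[:,2]))
to([.5394,-.0023,.1075],89)
E
```

```text
10813 ((557.613525390625, 1.9592361450195312), (191.63973999023438, 150.4593505859375), 18.23186683654785) 0.05563376525950936
shift [1.800e-03 1.000e-04 1.525e-01] rot [-0.0004  0.0003 -0.0019] clock 5.8833
```

View pics/w2.png

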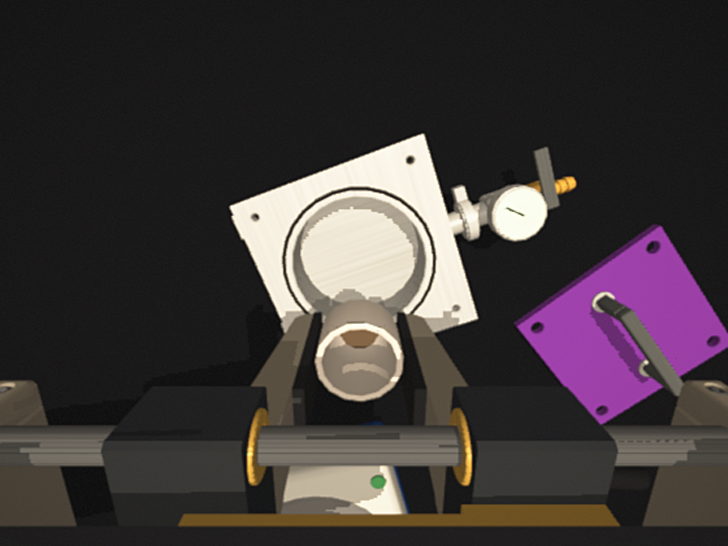

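Wrist view: the crucible is held upright at (360,360) and the bore is at (357,255). Threaded holes are at (410,160), (255,217) and (456,308). I'll turn them into positions for a precise chamber pose.

```bash
cat >> h.py <<'E'
def plane(f,u,v,z0):
    K=f['camera_matrix']; d=f['W'][:3,:3]@np.array([(u-K[0,2])/K[0,0],-(v-K[1,2])/K[1,1],-1]); o=f['W'][:3,3]
    return (o+d*(z0-o[2])/d[2])[:2]
def dark(f,u,v,r=6):
    g=f['image'].mean(2); u0,v0=int(round(u))-r,int(round(v))-r; w=g[v0:v0+2*r+1,u0:u0+2*r+1]
    k=np.clip(np.median(w)-25-w,0,None); k[np.hypot(*(np.mgrid[:2*r+1,:2*r+1]-r))>r]=0
    V,U=np.mgrid[:2*r+1,:2*r+1]; return u0+(k*U).sum()/k.sum(), v0+(k*V).sum()/k.sum()
E
python3 - <<'E'
from h import *
f=grab('wrist')
p=[]
for u,v in [(410,160),(255,217),(456,308)]:
    c=dark(f,u/1.3,v/1.3,5); p.append(plane(f,*c,.056)); print(np.multiply(c,1.3),p[-1])
p=np.array(p); print(np.linalg.norm(p[0]-p[1]),np.linalg.norm(p[0]-p[2]),np.linalg.norm(p[1]-p[2])/2**.5,'ctr',(p[1]+p[2])/2)
d=p[0]-p[1]; print(np.degrees(np.arctan2(d[1],d[0]))); d=p[0]-p[2]; print(np.degrees(np.arctan2(d[1],d[0]))-90)
E
```

```text
[409.46370629 159.20403105] [0.57572982 0.07259253]
[254.78861177 216.27267855] [0.46101363 0.0338984 ]
[455.4520152  307.40469111] [ 0.61478999 -0.04248224]
0.12106626416725293 0.12152325267326762 0.12141081635889729 ctr [ 0.53790181 -0.00429192]
18.639411417973715
18.748905149495272
```

{"name": "drive_tool", "arguments": {"rows": [[[0, -0.001, 0.02, 0, 0, 0, 0.2], [0, -0.0015, 0.045, 0, 0, 0, 0.2], [0, -0.0015, 0.07, 0, 0, 0, 0.2], [0, -0.0015, 0.095, 0, 0, 0, 0.2], [0, -0.0015, 0.115, 0, 0, 0, 0.2], [0, -0.0015, 0.128, 0, 0, 0, 0.2], [0, -0.0015, 0.138, 0, 0, 0, 0.2], [0, -0.0015, 0.145, 0, 0, 0, 0.2], [0, -0.0015, 0.148, 0, 0, 0, 0.2], [0, -0.0015, 0.15, 0, 0, 0, 0.2], [0, -0.0015, 0.15, 0, 0, 0, 0.2], [0, -0.0015, 0.15, 0, 0, 0, 0.2], [0, -0.0015, 0.15, 0, 0, 0, 0.2]]]}}

```text
clock: 7.02
ee_pos: [0.5385, -0.003, 0.1108]
tcp_rot: [179.9, -0.0, 89.0]
ft_force: [-0.3, 0.0, -0.8]
width: 0.0357
grip_force: 30.0
```

```bash
python3 -c "
from h import *
s=ctrl.sense();print(s['ee_pos'],s['ft_force'],s['tcp_rot'])"
```

```text
[ 0.53848858 -0.00301938  0.11081024] [-0.27384751  0.03810074 -0.82701177] [ 1.79928066e+02 -7.79350637e-04  8.89676455e+01]
```

{"name": "drive_tool", "arguments": {"rows": [[[0, 0, 0.001, 0, 0, 0, 0.2], [0, 0, 0.002, 0, 0, 0, 0.2], [0, 0, 0.003, 0, 0, 0, 0.2], [0, 0, 0.0035, 0, 0, 0, 0.2], [0, 0, 0.0035, 0, 0, 0, 0.2], [0, 0, 0.0035, 0, 0, 0, 0.2]]]}}

```text
clock: 7.52
ee_pos: [0.5382, -0.003, 0.1071]
tcp_rot: [180.0, -0.0, 89.0]
ft_force: [-1.7, 0.6, 6.5]
width: 0.0358
grip_force: 30.0
```

{"name": "drive_tool", "arguments": {"rows": [[[0, 0, 0, 0, 0, 0, 0.42], [0, 0, 0, 0, 0, 0, 0.45], [0, 0, 0, 0, 0, 0, 0.5], [0, 0, 0, 0, 0, 0, 0.52], [0, 0, 0, 0, 0, 0, 0.52], [0, 0, 0, 0, 0, 0, 0.52]]]}}

```text
clock: 8.02
ee_pos: [0.538, -0.003, 0.1065]
tcp_rot: [-180.0, 0.0, 89.0]
ft_force: [0.1, -0.0, -0.2]
width: 0.0479
grip_force: 0.0
```

{"name": "drive_tool", "arguments": {"rows": [[[0, 0, -0.01, 0, 0, 0, 0.52], [0, 0, -0.03, 0, 0, 0, 0.52], [0, 0, -0.06, 0, 0, 0, 0.52], [0, 0, -0.09, 0, 0, 0, 0.52], [0, 0, -0.12, 0, 0, 0, 0.52], [0, 0, -0.15, 0, 0, 0, 0.52], [-0.02, 0, -0.16, 0, 0, 0, 0.52], [-0.05, 0, -0.16, 0, 0, 0, 0.52], [-0.05, 0, -0.16, 0, 0, 0, 0.52], [-0.05, 0, -0.16, 0, 0, 0, 0.52], [-0.05, 0, -0.16, 0, 0, 0, 0.52]]]}}

```text
clock: 8.93
ee_pos: [0.5368, -0.0528, 0.2667]
tcp_rot: [-180.0, -0.0, 88.9]
ft_force: [-0.1, -0.0, -0.1]
width: 0.0474
grip_force: 0.0
```

```bash
python3 - <<'E'
from h import *
f=grab('wrist'); P=pts(f); save('w3.png',f['image'],1.3); np.savez('/tmp/w3',P=P,I=f['image'],K=f['camera_matrix'],W=f['W'])
z=P[...,2]; rr=np.hypot(P[...,0]-.538,P[...,1]+.004)
m=(z>.045)&(z<.058)&(rr<.04); q=P[m]; print(m.sum(),cv2.minEnclosingCircle((q[:,:2]*1000).astype(np.float32)),np.median(q[:,2]))
to([.442,.324,.25],167.3)
E
```

```text
327 ((537.3017578125, -2.034424304962158), 17.80497169494629) 0.05121470036236886
shift [ 0.3747 -0.1017  0.0167] rot [-3.0000e-04 -7.0000e-04 -1.3673e+00] clock 8.9833
```

View pics/w3.png

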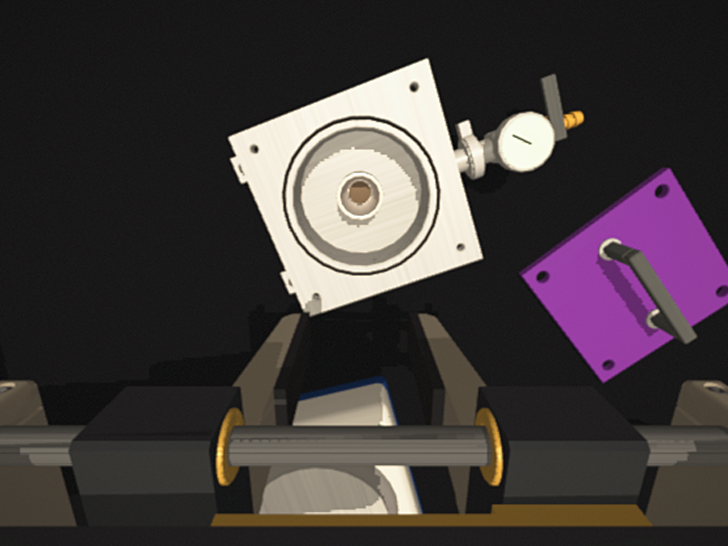

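The crucible is upright at (359,195) in the bore, about 2 mm off centre. All four threads are visible: (414,87), (254,149), (460,247) and (316,297). Next I'll go to the cover.

{"name": "drive_tool", "arguments": {"rows": [[[0.375, -0.102, 0.017, 0, 0, -1.367, 0.8], [0.375, -0.102, 0.017, 0, 0, -1.367, 0.8], [0.375, -0.102, 0.017, 0, 0, -1.367, 0.8], [0.375, -0.102, 0.017, 0, 0, -1.367, 0.8], [0.375, -0.102, 0.017, 0, 0, -1.367, 0.8], [0.375, -0.102, 0.017, 0, 0, -1.367, 0.8], [0.375, -0.102, 0.017, 0, 0, -1.367, 0.8], [0.375, -0.102, 0.017, 0, 0, -1.367, 0.8], [0.375, -0.102, 0.017, 0, 0, -1.367, 0.8], [0.375, -0.102, 0.017, 0, 0, -1.367, 0.8], [0.375, -0.102, 0.017, 0, 0, -1.367, 0.8], [0.375, -0.102, 0.017, 0, 0, -1.367, 0.8], [0.375, -0.102, 0.017, 0, 0, -1.367, 0.8], [0.375, -0.102, 0.017, 0, 0, -1.367, 0.8], [0.375, -0.102, 0.017, 0, 0, -1.367, 0.8]]]}}

```text
clock: 10.23
ee_pos: [0.4419, 0.3233, 0.2496]
tcp_rot: [-180.0, -0.0, 167.1]
ft_force: [0.3, -0.6, 0.4]
width: 0.0737
grip_force: 0.0
```

```bash
python3 - <<'E'
from h import *
d=np.load('/tmp/w3.npz'); g={'image':d['I'],'camera_matrix':d['K'],'W':d['W']}
p=[plane(g,*dark(g,u/1.3,v/1.3,5),.056) for u,v in [(414,87),(254,149),(316,297),(460,247)]]; print(np.array(p),np.mean(p,0),(p[1]+p[3])/2)
for a,b in [(1,0),(2,3)]: e=p[b]-p[a]; print(np.degrees(np.arctan2(e[1],e[0])),np.linalg.norm(e))
f=grab('wrist'); P=pts(f); save('w4.png',f['image'],1.3); z=P[...,2]; rr=np.hypot(P[...,0]-.442,P[...,1]-.324)
for lo,hi,r in [(.038,.055,.07),(.003,.012,.12)]:
    m=(z>lo)&(z<hi)&(rr<r); q=P[m]; print(m.sum(),cv2.minAreaRect((q[:,:2]*1000).astype(np.float32)),np.median(q[:,2]))
print(ctrl.sense()['ee_pos'],ctrl.sense()['tcp_rot'])
E
```

```text
[[ 0.57574313  0.07232605]
 [ 0.4610351   0.033607  ]
 [ 0.50000057 -0.08175245]
 [ 0.61470485 -0.04229773]] [ 0.53787091 -0.00452928] [ 0.53786997 -0.00434537]
18.651821971250083 0.12106649895023422
18.981629101839278 0.12130022576657003
1179 ((440.45391845703125, 323.0311279296875), (11.89376449584961, 101.55036163330078), 76.8133773803711) 0.04630163168918289
15520 ((440.85107421875, 322.8373718261719), (150.3411865234375, 150.33084106445312), 76.45143127441406) 0.0075054518308702856
[0.44202905 0.32325997 0.24961411] [-1.79994273e+02 -3.11143470e-03  1.67118682e+02]
```

View pics/w4.png

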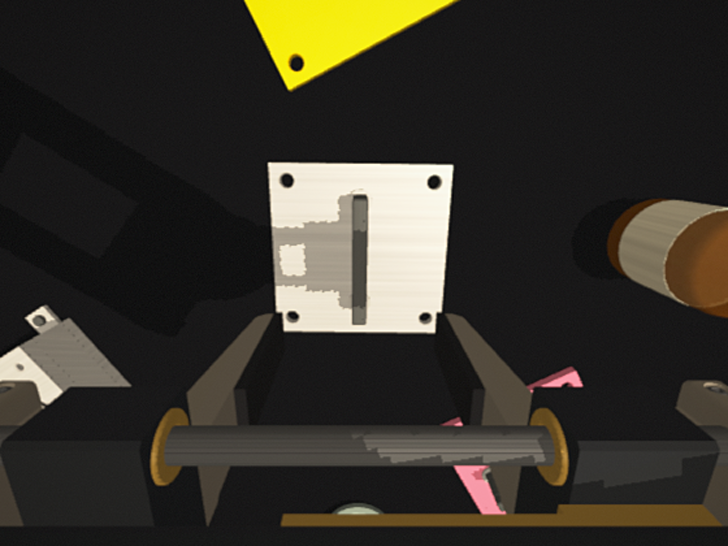

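The bare aluminium cover is seen with its bar along the image at (360,260). Bar centre is (0.4405, 0.3230), direction 166.6°, plate 150.3 mm. I'll descend onto it.

```bash
python3 -c "
from h import *
to([.4406,.3230,.110],166.6)"
```

```text
shift [ 0.0013 -0.0006  0.1396] rot [-0.0001 -0.0001  0.0091] clock 10.2833
```

{"name": "drive_tool", "arguments": {"rows": [[[0.001, -0.0005, 0.03, 0, 0, 0.009, 0.8], [0.001, -0.0005, 0.06, 0, 0, 0.009, 0.8], [0.001, -0.0005, 0.09, 0, 0, 0.009, 0.7], [0.001, -0.0005, 0.115, 0, 0, 0.009, 0.7], [0.001, -0.0005, 0.132, 0, 0, 0.009, 0.7], [0.001, -0.0005, 0.1395, 0, 0, 0.009, 0.7], [0.001, -0.0005, 0.1395, 0, 0, 0.009, 0.7], [0.001, -0.0005, 0.1395, 0, 0, 0.009, 0.6], [0.001, -0.0005, 0.1395, 0, 0, 0.009, 0.4], [0.001, -0.0005, 0.1395, 0, 0, 0.009, 0.3]]]}}

```text
clock: 11.12
ee_pos: [0.4415, 0.324, 0.1115]
tcp_rot: [179.9, 0.1, 166.8]
ft_force: [0.3, -0.7, -0.2]
width: 0.047
grip_force: 0.0
```

```bash
python3 -c "
from h import *
print(ctrl.sense()['ee_pos'],ctrl.sense()['width']);to([.4406,.3230,.110],166.6)"
```

```text
[0.44153913 0.32395061 0.11145113] 0.04703348842929455
shift [ 0.0007 -0.0011  0.0014] rot [0.0017 0.0015 0.0028] clock 11.1167
```

{"name": "drive_tool", "arguments": {"rows": [[[0, -0.0005, 0.001, 0, 0, 0, 0.3], [0, -0.0005, 0.001, 0, 0, 0, 0.2], [0, -0.0005, 0.001, 0, 0, 0, 0.15], [0, -0.0005, 0.001, 0, 0, 0, 0.1], [0, -0.0005, 0.001, 0, 0, 0, 0.03], [0, -0.0005, 0.001, 0, 0, 0, 0.0], [0, -0.0005, 0.001, 0, 0, 0, 0.0], [0, -0.0005, 0.001, 0, 0, 0, 0.0], [0, -0.0005, 0.001, 0, 0, 0, 0.0], [0, -0.0005, 0.001, 0, 0, 0, 0.0], [0, -0.0005, 0.001, 0, 0, 0, 0.0], [0, -0.0005, 0.001, 0, 0, 0, 0.0]]]}}

```text
clock: 12.12
ee_pos: [0.4408, 0.3231, 0.1092]
tcp_rot: [180.0, 0.0, 166.8]
ft_force: [-0.2, 0.6, 3.7]
width: 0.0114
grip_force: 30.0
```

{"name": "drive_tool", "arguments": {"rows": [[[0, 0, -0.005, 0, 0, 0, 0], [0, 0, -0.015, 0, 0, 0, 0], [0, 0, -0.03, 0, 0, 0, 0], [0, 0, -0.05, 0, 0, 0, 0], [0, 0, -0.07, 0, 0, 0, 0], [0, 0, -0.095, 0, 0, 0, 0], [0, 0, -0.12, 0, 0, 0, 0], [0, 0, -0.135, 0, 0, 0, 0], [0, 0, -0.14, 0, 0, 0, 0], [0, 0, -0.14, 0, 0, 0, 0], [0, 0, -0.14, 0, 0, 0, 0]]]}}

```text
clock: 13.03
ee_pos: [0.4402, 0.3226, 0.2486]
tcp_rot: [-180.0, -0.0, 166.8]
ft_force: [-0.2, -0.3, -4.6]
width: 0.0115
grip_force: 30.0
```

```bash
python3 - <<'E'
from h import *
f=grab('wrist'); P=pts(f); T=tool(); z=P[...,2]-T[2,3]+.11
q=(P-T[:3,3])@T[:3,:3]
m=(z>.0)&(z<.016)&(np.abs(q[...,0])<.12)&(np.abs(q[...,1])<.1); c=q[m]; print(m.sum(),cv2.minAreaRect((c[:,:2]*1000).astype(np.float32)))
A=np.c_[c[:,:2],np.ones(len(c))]; print('plane tilt in tool',np.linalg.lstsq(A,c[:,2],rcond=None)[0])
print(ctrl.sense()['ee_pos'],ctrl.sense()['width'])
to([.5379,-.0044,.26],108.8)
np.savez('/tmp/w5',I=f['image'],K=f['camera_matrix'],W=f['W'],T=T); save('w5.png',f['image'],1.3)
E
```

```text
31023 ((5.223793029785156, -0.6305694580078125), (138.79225158691406, 150.95494079589844), 0.10189376026391983)
plane tilt in tool [0.00115842 0.00074173 0.1011533 ]
[0.44001274 0.32247528 0.24797583] 0.011448351872673778
shift [-0.17   -0.2958 -0.0118] rot [-2.1000e-03 -4.0000e-04  1.0119e+00] clock 13.0833
```

View pics/w5.png

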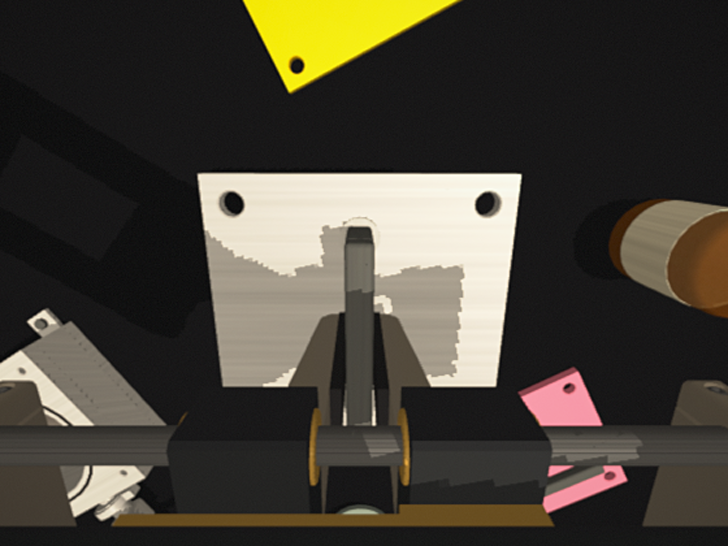

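The cover is held level (tilt about 0.001) and centred in the tool to under 1 mm. Its underside is 0.109 m below the TCP, and the holes are at (232,203) and (487,204). I'll carry it over the chamber high up.

{"name": "drive_tool", "arguments": {"rows": [[[-0.005, -0.008, -0.004, 0, 0, 0.02, 0], [-0.014, -0.025, -0.008, 0, 0, 0.07, 0], [-0.026, -0.045, -0.012, 0, 0, 0.14, 0], [-0.039, -0.068, -0.012, 0, 0, 0.22, 0], [-0.053, -0.092, -0.012, 0, 0, 0.3, 0], [-0.067, -0.116, -0.012, 0, 0, 0.38, 0], [-0.081, -0.14, -0.012, 0, 0, 0.46, 0], [-0.094, -0.164, -0.012, 0, 0, 0.54, 0], [-0.108, -0.188, -0.012, 0, 0, 0.62, 0], [-0.122, -0.212, -0.012, 0, 0, 0.7, 0], [-0.135, -0.235, -0.012, 0, 0, 0.78, 0], [-0.147, -0.256, -0.012, 0, 0, 0.86, 0], [-0.157, -0.274, -0.012, 0, 0, 0.93, 0], [-0.165, -0.287, -0.012, 0, 0, 0.98, 0], [-0.17, -0.295, -0.012, 0, 0, 1.005, 0], [-0.17, -0.296, -0.012, 0, 0, 1.012, 0], [-0.17, -0.296, -0.012, 0, 0, 1.012, 0], [-0.17, -0.296, -0.012, 0, 0, 1.012, 0], [-0.17, -0.296, -0.012, 0, 0, 1.012, 0]]]}}

```text
clock: 14.67
ee_pos: [0.5381, -0.0033, 0.2609]
tcp_rot: [-180.0, -0.0, 108.9]
ft_force: [0.9, 0.3, -4.8]
width: 0.0121
grip_force: 30.0
```

```bash
python3 - <<'E'
from h import *
s=ctrl.sense(); print(s['ee_pos'],s['tcp_rot'],s['width'],s['grip_force'])
T=tool(); off=T[:3,:3]@np.array([-.0004,-.0006,0])
to(np.array([.5379,-.0044,.195])-off*[1,1,0],108.7)
d=np.load('/tmp/w5.npz'); g={'image':d['I'],'camera_matrix':d['K'],'W':np.linalg.inv(d['T'])@d['W']}
for u,v in [(232,203),(487,204)]: print('hole in tool',plane(g,*dark(g,u/1.3,v/1.3,12),.1025))
E
```

```text
[ 0.53808914 -0.00326368  0.26091803] [-1.79971766e+02 -2.28465454e-02  1.08879844e+02] 0.012108974272894452 29.99726951122284
shift [-0.0006  0.0001  0.0659] rot [-0.0005 -0.0004  0.0031] clock 14.6667
hole in tool [ 0.06078049 -0.06137423]
hole in tool [0.06054388 0.05968457]
```

{"name": "drive_tool", "arguments": {"rows": [[[-0.0005, 0, 0.01, 0, 0, 0.003, 0], [-0.0005, 0, 0.025, 0, 0, 0.003, 0], [-0.0005, 0, 0.04, 0, 0, 0.003, 0], [-0.0005, 0, 0.052, 0, 0, 0.003, 0], [-0.0005, 0, 0.06, 0, 0, 0.003, 0], [-0.0005, 0, 0.065, 0, 0, 0.003, 0], [-0.0005, 0, 0.065, 0, 0, 0.003, 0], [-0.0005, 0, 0.065, 0, 0, 0.003, 0], [-0.0005, 0, 0.065, 0, 0, 0.003, 0], [-0.0005, 0, 0.065, 0, 0, 0.003, 0]]]}}

```text
clock: 15.5
ee_pos: [0.5391, -0.0045, 0.1968]
tcp_rot: [179.9, 0.0, 108.6]
ft_force: [0.1, 0.4, -4.7]
width: 0.0116
grip_force: 30.0
```

```bash
python3 - <<'E'
from h import *
s=ctrl.sense(); print(s['ee_pos'],s['tcp_rot'],s['ft_force'])
T=tool(); off=T[:3,:3]@np.array([-.0004,-.0007,0])
to(np.array([.5379,-.0044,.181])-off*[1,1,0],108.7)
f=grab('wrist'); g=dict(f); g['W']=f['T_tool_cam']
I=f['image']; save('w6.png',I[120:320,100:460],2.2)
E
```

```text
[ 0.53908314 -0.00447257  0.1967926 ] [1.79929377e+02 2.35708888e-02 1.08622172e+02] [ 0.07079055  0.38719887 -4.65456875]
shift [ 0.0009 -0.0004  0.0158] rot [ 0.0012  0.0004 -0.0014] clock 15.5
```

View pics/w6.png

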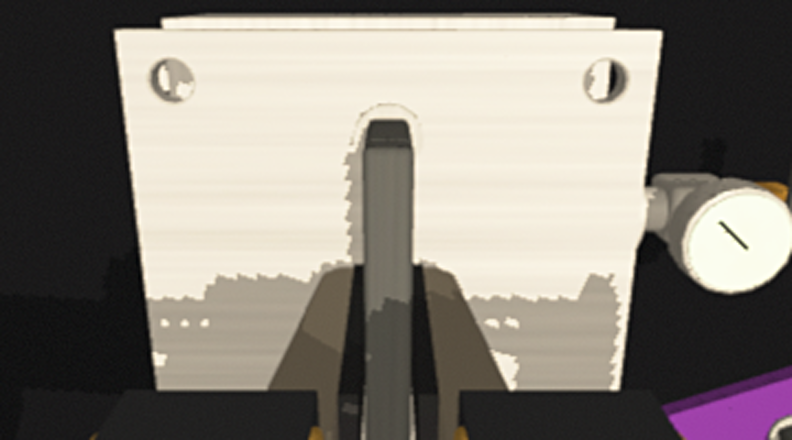

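The cover sits squarely over the block: the block's rear edge shows parallel behind the plate, and the holes are at (172,80) and (605,80). Last 15 mm, slowly.

{"name": "drive_tool", "arguments": {"rows": [[[0, 0, 0.003, 0, 0, 0, 0], [0, 0, 0.007, 0, 0, 0, 0], [0, 0, 0.01, 0, 0, 0, 0], [0, 0, 0.013, 0, 0, 0, 0], [0, 0, 0.0145, 0, 0, 0, 0], [0, 0, 0.0145, 0, 0, 0, 0], [0, 0, 0.0145, 0, 0, 0, 0], [0, 0, 0.0145, 0, 0, 0, 0], [0, 0, 0.0145, 0, 0, 0, 0], [0, 0, 0.0145, 0, 0, 0, 0]]]}}

```text
clock: 16.38
ee_pos: [0.5387, -0.0045, 0.1818]
tcp_rot: [180.0, 0.0, 108.6]
ft_force: [-0.8, 0.1, -5.2]
width: 0.0117
grip_force: 30.0
```

```bash
python3 - <<'E'
from h import *
T=tool(); off=T[:3,:3]@np.array([-.0004,-.0007,0])
for i in range(2):
    s=ctrl.sense(); print(s['ee_pos'],s['tcp_rot'],s['ft_force'],s['grip_force'])
    to(np.array([.5379,-.0044,.181])-off*[1,1,0],108.7)
    f=grab('wrist')
P=pts(f); q=(P-tool()[:3,3])@tool()[:3,:3]
m=(q[...,2]>.093)&(q[...,2]<.106)&(np.abs(q[...,0])<.12)&(np.abs(q[...,1])<.1); c=q[m]
A=np.c_[c[:,:2],np.ones(len(c))]; print('tilt',np.linalg.lstsq(A,c[:,2],rcond=None)[0],cv2.minAreaRect((c[:,:2]*1000).astype(np.float32)))
# chamber back edge / top as seen past the cover
f=grab('top'); P=pts(f); save('t2.png',f['image'][150:260,210:330],5)
E
```

```text
[ 0.53874365 -0.00451499  0.18175863] [1.79983754e+02 6.98094561e-03 1.08622358e+02] [-0.84792069  0.0904671  -5.22621283] 29.997287392616272
shift [ 0.0008 -0.0001  0.0008] rot [ 0.0003  0.0001 -0.0014] clock 16.3833
[ 0.53869359 -0.00451803  0.18171921] [1.79990130e+02 4.14542864e-03 1.08620902e+02] [-0.18482774  0.7516676  -4.93477699] 29.997320473194122
shift [ 0.0008 -0.      0.0007] rot [ 0.0002  0.0001 -0.0014] clock 16.4333
tilt [0.00096574 0.00109489 0.10160419] ((3.9237213134765625, -1.2378921508789062), (138.86968994140625, 150.88970947265625), 0.06994561851024628)
```

```bash
python3 - <<'E'
from h import *
f=grab('wrist'); P=pts(f); T=tool(); q=(P-T[:3,3])@T[:3,:3]
g=dict(f); g['W']=f['T_tool_cam']; h=[]
V,U=np.mgrid[:420,:560]
zp=.1016
K=f['camera_matrix'];D=np.stack([(U-K[0,2])/K[0,0],-(V-K[1,2])/K[1,1],-np.ones(U.shape)],-1)@g['W'][:3,:3].T; o=g['W'][:3,3]
X=o+D*((zp-o[2])/D[...,2])[...,None]
for thr in (.0025,.004):
  for sy in (-1,1):
    m=(np.hypot(X[...,0]-.0605,X[...,1]-sy*.0605)<.0105)&(q[...,2]>zp+thr)
    n,l,st,ce=cv2.connectedComponentsWithStats(m.astype(np.uint8)); k=1+np.argmax(st[1:,4]); x=X[l==k][:,:2]
    print(thr,sy,len(x),cv2.minEnclosingCircle((x*1000).astype(np.float32)),x.mean(0)*1000)
m=(q[...,2]>.099)&(q[...,2]<.104)&(np.abs(q[...,1])<.07); print('far edge x',np.percentile(q[m][:,0],99.9))
mm=(np.abs(q[...,2]-zp)<.0025)&(q[...,0]>.03)&(q[...,0]<.05); print('sides y',np.percentile(q[mm][:,1],[.2,99.8]))
# chamber face beyond the cover's far edge
c=(q[...,2]>.120)&(q[...,2]<.130)&(np.abs(q[...,1])<.06)&(q[...,0]>.05); print(c.sum(),np.percentile(q[c][:,0],[1,99.5]) if c.any() else '',np.median(q[c][:,2]) if c.any() else '')
print(T[:3,3])
E
```

```text
0.0025 -1 268 ((59.61540603637695, -61.70030975341797), 5.75062370300293) [ 59.64525774 -61.5715667 ]
0.0025 1 270 ((59.43806457519531, 59.16057205200195), 5.77108097076416) [59.53267238 59.21008455]
0.004 -1 253 ((59.644432067871094, -61.577049255371094), 5.742225646972656) [ 59.75224332 -61.32890546]
0.004 1 257 ((59.53104782104492, 58.845909118652344), 5.745707035064697) [59.54856932 58.99368353]
far edge x 0.07336493756038838
sides y [-0.07591439  0.07353137]
704 [0.07282999 0.07491859] 0.1261465937474625
[ 0.53865753 -0.00448334  0.18166753]
```

View pics/t2.png

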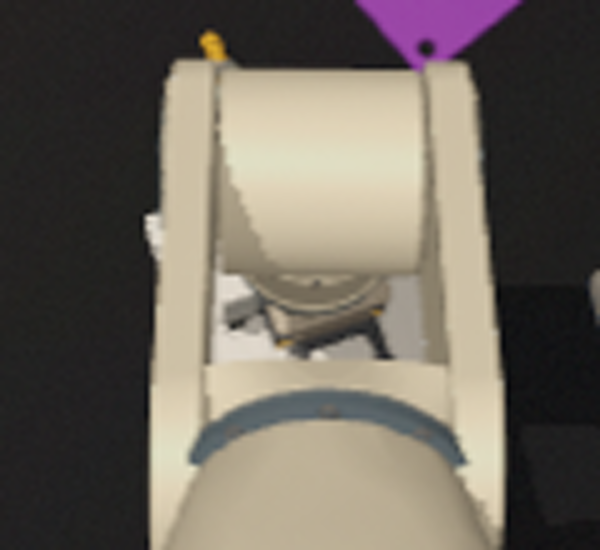

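The top view is blocked by the arm. The wrist measurement, including the block's far edge seen past the cover, shows the cover about 1.6 mm short along tool x and 0.6 mm along y. I'll correct that.

{"name": "drive_tool", "arguments": {"rows": [[[0.0008, 0.0003, 0.0003, 0, 0, -0.001, 0], [0.0016, 0.0006, 0.0005, 0, 0, -0.0015, 0], [0.0016, 0.0006, 0.0005, 0, 0, -0.0015, 0], [0.0016, 0.0006, 0.0005, 0, 0, -0.0015, 0], [0.0016, 0.0006, 0.0005, 0, 0, -0.0015, 0], [0.0016, 0.0006, 0.0005, 0, 0, -0.0015, 0], [0.0016, 0.0006, 0.0005, 0, 0, -0.0015, 0], [0.0016, 0.0006, 0.0005, 0, 0, -0.0015, 0]]]}}

```text
clock: 17.25
ee_pos: [0.5387, -0.0028, 0.1811]
tcp_rot: [180.0, 0.0, 108.7]
ft_force: [0.1, 0.1, -4.5]
width: 0.0118
grip_force: 30.0
```

```bash
python3 - <<'E'
from h import *
f=grab('wrist'); P=pts(f); T=tool(); q=(P-T[:3,3])@T[:3,:3]
zp=.1016; V,U=np.mgrid[:420,:560]; K=f['camera_matrix']; W=f['T_tool_cam']
D=np.stack([(U-K[0,2])/K[0,0],-(V-K[1,2])/K[1,1],-np.ones(U.shape)],-1)@W[:3,:3].T; o=W[:3,3]
X=o+D*((zp-o[2])/D[...,2])[...,None]; h=[]
for sy in (-1,1):
    m=(np.hypot(X[...,0]-.0600,X[...,1]-sy*.0605)<.0105)&(q[...,2]>zp+.0025)
    n,l,st,ce=cv2.connectedComponentsWithStats(m.astype(np.uint8)); h.append(X[l==1+np.argmax(st[1:,4])][:,:2].mean(0))
h=np.array(h); c=h.mean(0)-[.061,0]
print('cover in tool',c,'chamber in tool',T[:3,:3].T@(np.array([.5379,-.0044,.056])-T[:3,3]),'clear',T[2,3]-zp-.008-.056)
m=(q[...,2]>.099)&(q[...,2]<.104)&(np.abs(q[...,1])<.07); e=(q[...,2]>.120)&(q[...,2]<.130)&(np.abs(q[...,1])<.06)&(q[...,0]>.05)
print('far edges',np.percentile(q[m][:,0],99.9),np.percentile(q[e][:,0],99.5)if e.any() else '')
s=ctrl.sense(); print(s['ee_pos'],s['tcp_rot'],s['ft_force'],s['grip_force'],s['clock'])
E
```

```text
cover in tool [-0.00141094 -0.00117827] chamber in tool [-0.0012597  -0.00127476  0.12510261] clear 0.015502630824401252
far edges 0.07335377457968975 0.07351689578212055
[ 0.53870482 -0.00280057  0.18110263] [-1.79999782e+02 -1.30062908e-03  1.08704681e+02] [-0.12214081 -0.61868238 -4.24285285] 29.997239112854004 17.3
```

The cover is aligned within about 0.2 mm, with 15.5 mm clearance, and level. Handing in.

```bash
python3 -c "
from bench import ctrl
print(ctrl.hand_in())"
```

```text
the job is handed in; nothing more can be done
None
```

I handed the job in with the crucible let go upright about 2 mm from the middle of the chamber floor, and the cover held level about 15.5 mm above the sealing face, its holes within roughly 0.5 mm of the threads by my wrist-camera measurements. The hand-in call returned no verdict.

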